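Shut the ultrasonic cleaner and press its sunken start key

ROBOT

A 6-joint arm with a two-finger parallel gripper is mounted at the origin on the work surface. World frame = base frame: x ahead of the robot, y to its left, z up, the work surface at z = 0. Lengths are in mm, angles in rad, forces in N, time in s.
With the tool pointing down it reaches from about 300 to 775 mm from the base axis. Payload 14.6 kg.
Tool frame: the origin (TCP) lies at the very end of the fingers, on their centre line; the grasp point (between the pads) lies manip.grasp_offset behind it (manip.grasp_offset is the distance from the TCP to the grasp point, in mm); z points along the fingers, y is the direction in which the jaws open and shut (so a half turn about z gives the same grasp; the last joint's range is limited). The gripper opens to 94 mm and grips with 3 to 60 N. Pads are 16 mm wide; open, the fingers measure 119 mm over their backs; the gripper's body (75 mm by 177 mm) begins 78 mm behind the grasp point.
Start: joints at [1.113, 0.3, 1.521, -0, 1.321, -0.067], TCP at [209.507, 508.523, 205.446] pointing down, gripper open.
Joint ranges: [-3.03, 3.03], [-0.79, 2.21], [0.23, 2.52], [-1.04, 4.18], [0, 3.07], [-2.55, 2.55]. Speed limits (rad/s): [2.22, 2.22, 2.57, 3.14, 3.14, 3.14].

INTERFACE

Orientations are given as [roll, pitch, yaw] about the fixed x, y, z axes, in that order (R = Rz(yaw) Ry(pitch) Rx(roll)).
In Python, from cell import manip gives the robot as it stands.
- The arm moves only by the tool send_rows, never from a script. Its argument "commands" is a list of rows, each a list of 2 entries, a list of its own where there are three numbers: the shift along the tool's x, y, z in m, then the turn about the tool's z in rad. A call has exactly 8 rows; each row is the pose to reach, as a shift and turn from the pose commanded when the call began, along the tool's axes at that moment; what a row does not reach only later rows make up. A row lasts 1/12 s, in which the tool goes at most 41.7 mm and 7.16 degrees, less where a joint would pass 70% of its speed; a pose out of reach is approached as far as the arm can. A call with a gripper value outside its range is refused whole. "hand" is the closure, from -1 (fully open) to 1 (shut), so that 0 is half open, set as the call begins (left out, the last holds). The fingers move at their own pace and stop on an object; "force" is the grip in N (left out, the last holds). Time passes only in rows, so rows that repeat a pose let the fingers close, or fill a call up. It gives the time, the measured TCP pose, the force and the opening at its end, in the units of the state.
- manip.read_state(): the state, without advancing time (a new reading comes with each control period).
- manip.camera(name): name is "side" or "top"; returns the picture (420x560x3 uint8, red, green, blue); there is no depth.
- manip.camera_model(name): a dict with "K" (3x3 intrinsics, pixels), "eye" and "attitude" of the camera in the world. Camera axes: x right, y down, z forward; pixel columns grow to the right and rows downward; lengths in mm; the calibration is good to about 2 mm. A picture is of the moment at which its call begins. camera_model takes no time and is no camera call.
- manip.sign_off(): hands the job in, once; it reports no verdict.
The state is a dict: "clock": time; "joints": joint angles; "qd": joint speeds; "effort": joint torques, N m; "eef_pos": TCP position; "eef_rot": TCP orientation; "wrist_force": force on the tool from outside, world axes, zero at the start; "moment": the same for the moment, N m; "finger_gap": finger opening in mm.
Only numpy, scipy, OpenCV 4.12 (cv2) and the standard library are available. Lean on these libraries where they do the work, as an engineer would, in place of code of your own. Each camera call takes 0.05 s, during which the arm holds its last target.

TASK

Start the ultrasonic cleaner: push its open lid all the way shut without slamming it, and only then reach a fingertip down into the well that holds the green key, press that sunken key fully home and let it come up again. Leave the red key unpressed and the lid shut. The bottle, beaker and jar beside the cleaner stay where they stand; nothing is picked up.

Things in the scene. Friction and masses are not known exactly. Their poses are not given: they have to be found in the camera images.
- cleaner: White bench-top ultrasonic cleaner with a navy band, fixed to the bench, 270 (x) x 220 (y) mm. Origin: centre of its underside, on the bench; z up, +x points from its control deck to its tank. The deck, 82 mm high, spans x = -135 to -35 mm and carries the two key pods; the open tank, rim 105 mm high, spans x = -35 to +135 mm and is covered by the lid.
- lid (a joint): Angle of the cleaner's blue lid, rad: 0 = shut and level (its stop), positive = its front edge raised; starts between 0.6 and 1.0. Stiff friction hinge: it stays where it is left; about 1 to 5 N straight down on its front strip closes it.
- lid_lip (a point): Point on the lid's upper face, mid-width, 10 mm in from its free front edge (the edge on the deck's side, above the tank when open), on a white strip 70 x 14 mm. The lid is a plate 168 (hinge to front edge) x 216 x 9 mm. Moves with the lid; its x axis points from the front edge to the hinge, its z axis out of the upper face. With the lid shut it is 114 mm above the bench.
- lid_hinge (a point): Mid-point of the hinge axis, at the far (+x) rim of the tank, 105 mm above the bench; the axis runs along the cleaner's y. The lid_lip point lies 158 mm from it along the lid and 9 mm above the lid's underside, in which the axis lies.
- green_well (a point): Centre of the mouth of the green key's well, 108 mm above the bench, z up. The well is a black, straight-walled, upright rectangular collar fixed on the deck: opening 34 mm along this point's x and 46 mm along its y, walls 7 mm thick. Which of the two pods is on the left and which on the right varies.
- green_key_top (a point): Centre of the top of the green start key, a round key 27 mm in diameter, in the middle of its well, 14 mm below the mouth when up. Moves with the key.
- green_key (a joint): Travel of the green key, m: 0 = up, 0.005 = fully home (pressed straight down). It springs back up; about 5 N drives it home.
- red_well (a point): Centre of the mouth of the red stop key's well, a pod of the same shape and size as the green one, beside it on the deck, about 100 mm away between centres.
- red_key (a joint): Travel of the red key, m: 0 = up, 0.005 = fully home. To be left alone.
- bottle: Loose amber glass bottle with a white cap, 58 mm in diameter, 130 mm tall, standing beside the cleaner. Origin: centre of its underside.
- beaker: Loose clear glass beaker, 60 mm in diameter, 80 mm tall, standing beside the cleaner. Origin: centre of its underside.
- jar: Loose white jar with a blue cap, 54 mm in diameter, 70 mm tall, standing beside the cleaner. Origin: centre of its underside.
Not all that is in view belongs to the job. There is more than one size of the jar; the one meant has the size given above. Several things have the shape of the bottle; the one meant has the colours described above.

How it is judged (in metres and radians):
On the way, in this order (a step that is already met when the one before it is completed fails the run):
1. the lid is shut (within 0.04 rad) with the green key still up (value of joint lid below 0.04 rad and value of joint green_key below 0.001 m), for 0.2 s.
2. with the lid shut, the green key is pressed home (at least 4 of its 5 mm) (value of joint green_key above 0.004 m and value of joint lid below 0.04 rad), for 0.1 s.
3. the green key has come up again, the lid still shut (all of step 1), for 0.1 s.
At the end, for the whole second after the job is handed in: The lid is shut (within 0.04 rad), both keys are up (within 1 mm), and the bottle, beaker and jar stand upright within 15 mm of where they began (all of step 3 and value of joint red_key below 0.001 m and distance of each of bottle, beaker, jar from where it was at the start of the episode below 0.015 m and angle between each of bottle, beaker, jar's own z axis and vertical below 0.1 rad); the robot touches nothing.
It fails at once if the green key is pressed (over 2 mm) while the lid is not shut (over 0.06 rad) (value of joint green_key above 0.002 m and value of joint lid above 0.06 rad).
It fails at once if the red key is pressed (over 1.5 mm) (value of joint red_key above 0.0015 m).
It fails at once if the lid is slammed (closing faster than 2.5 rad/s) (velocity of joint lid below -2.5 rad/s).
It fails at once if the lid is lifted open beyond 1.15 rad (value of joint lid above 1.15 rad).
It fails at once if the bottle, beaker or jar is moved more than 15 mm or lifted (distance of any of bottle, beaker, jar from where it was at the start of the episode above 0.015 m).
It also fails if it takes over 42 s, if anything falls off the work surface, if the arm or the gripper's body presses on something with over 40 N, if the wrist force passes 120 N, or if a joint passes its speed limit or range.

## Working session

There is one attempt and no reset: what is moved stays moved. The work goes in short steps, Python scripts to look and compute and a tool call to move; the robot and the scene stay as the last step left them, time stands still between calls to the robot, and variables do not carry over. Pictures are saved under pics/ and viewed, and the job is handed in when it is done.

Besides the shell and the picture viewer there is one more tool, called after ">>>" as name(argument=value, ...) on one line, values as JSON. send_rows: Moves the arm, as the interface text tells. Its arguments: {"type":"object","properties":{"commands":{"type":"array","items":{"type":"array"}},"hand":{"type":"number"},"force":{"type":"number"}},"required":["commands"]}

```bash
mkdir -p pics
python3 - <<'E'
from cell import manip
import cv2
print(manip.read_state())
for n in("side","top"):
    im=manip.camera(n); cv2.imwrite(f"pics/{n}0.png",im[:,:,::-1]); print(n,manip.camera_model(n))
print(manip.grasp_offset)
E
```

```text
{'clock': 0.0, 'joints': array([ 1.11338679e+00,  3.00480975e-01,  1.52159604e+00,  1.20873632e-05,
        1.32069151e+00, -6.65915190e-02]), 'qd': array([-0.00012612,  0.00053487,  0.00161267,  0.00049939, -0.00033304,
       -0.00113555]), 'effort': array([-5.88295225e-04, -5.31806874e+01, -3.52731049e+01,  7.08709541e-02,
        2.44980451e-02, -6.70662280e-05]), 'eef_pos': array([209.39691868, 508.29043673, 204.87458539]), 'eef_rot': array([-3.14042016e+00, -8.99271764e-05,  2.75077158e+00]), 'wrist_force': array([0.47587676, 0.00556294, 0.74246891]), 'moment': array([-0.02421674,  0.00493204,  0.02846687]), 'finger_gap': 93.82300425848732}
side {'K': array([[407.79380848,   0.        , 283.9684116 ],
       [  0.        , 407.79380848, 216.38832916],
       [  0.        ,   0.        ,   1.        ]]), 'eye': array([ 346.96385457, -679.98654288,  883.3576172 ]), 'attitude': array([-2.40623639, -0.0031516 , -0.39657147])}
top {'K': array([[449.46741072,   0.        , 278.30735869],
       [  0.        , 449.46741072, 215.70924372],
       [  0.        ,   0.        ,   1.        ]]), 'eye': array([ 542.71954355,  -33.15884014, 1156.06628993]), 'attitude': array([-3.05330017,  0.01232397, -1.5964474 ])}
18.8
```

View pics/side0.png

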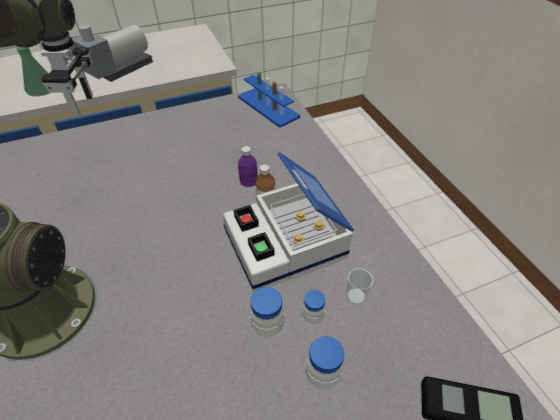

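View pics/top0.png

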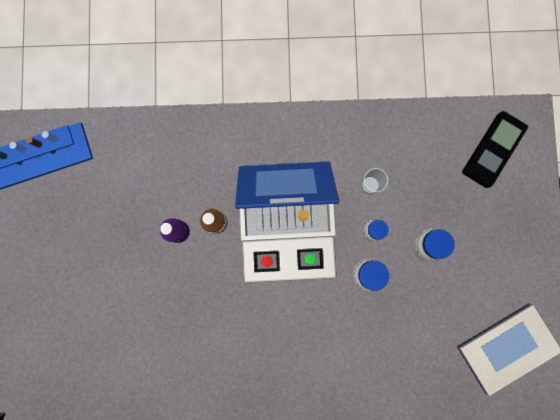

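The side view shows the cleaner with the green key at (261,247), the red key at (247,218) and the lid open. In the top view the green key is at (310,259), red at (267,261), and the lip strip at about (287,200). Candidates for each item, top-view pixels:
- **Green key:** green disc (310,259), red disc (267,261), or the orange things in the tank (303,215). I choose (310,259).
- **Bottle:** amber (213,220) or the purple decoy (174,231).
- **Jar:** small (377,230), or the larger ones at (373,275) and (438,244).

```bash
cat > h.py <<'E'
import numpy as np,cv2
from cell import manip
from scipy.spatial.transform import Rotation as Ro
def ray(n,px):
    m=manip.camera_model(n);R=Ro.from_euler('xyz',m['attitude']).as_matrix()
    d=R@np.linalg.inv(m['K'])@np.array([px[0],px[1],1.]);return m['eye'],d
def onz(n,px,z):
    e,d=ray(n,px);return e+d*(z-e[2])/d[2]
def two(p,q):
    a,d=ray('top',p);b,f=ray('side',q)
    s=np.linalg.lstsq(np.c_[d,-f],b-a,rcond=None)[0]
    P,Q=a+s[0]*d,b+s[1]*f;return (P+Q)/2,np.linalg.norm(P-Q)
def proj(n,P):
    m=manip.camera_model(n);R=Ro.from_euler('xyz',m['attitude']).as_matrix()
    c=m['K']@(R.T@(np.array(P)-m['eye']));return c[:2]/c[2]
def cen(mask,box):
    x0,y0,x1,y1=box;k=np.zeros_like(mask);k[y0:y1,x0:x1]=mask[y0:y1,x0:x1]
    cs,_=cv2.findContours(k,cv2.RETR_EXTERNAL,cv2.CHAIN_APPROX_NONE);c=max(cs,key=cv2.contourArea)
    m=cv2.moments(c);return np.array([m['m10']/m['m00'],m['m01']/m['m00']]),c
E
cat > a.py <<'E'
from h import *
S=cv2.imread('pics/side0.png');T=cv2.imread('pics/top0.png')
def msk(im,lo,hi): return cv2.inRange(cv2.cvtColor(im,cv2.COLOR_BGR2HSV),lo,hi)
g=[cen(msk(T,(45,120,80),(75,255,255)),(220,230,350,290))[0],cen(msk(S,(45,120,80),(75,255,255)),(220,200,300,280))[0]]
r=[cen(msk(T,(0,150,100),(6,255,255)),(220,230,350,290))[0],cen(msk(S,(0,150,100),(6,255,255)),(220,200,300,280))[0]]
for k in(g,r): print(k,onz('top',k[0],94),onz('side',k[1],94),two(*k))
# collars
for n,im,b in(('top',T,(245,245,330,275)),('side',S,(225,200,285,265))):
    d=cv2.inRange(cv2.cvtColor(im,cv2.COLOR_BGR2GRAY),0,60)
    k=np.zeros_like(d);k[b[1]:b[3],b[0]:b[2]]=d[b[1]:b[3],b[0]:b[2]]
    for c in cv2.findContours(k,cv2.RETR_EXTERNAL,cv2.CHAIN_APPROX_NONE)[0]:
        if cv2.contourArea(c)>60:
            q=cv2.minAreaRect(c);print(n,q,onz(n,q[0],108),[onz(n,p,108)[:2].round() for p in cv2.boxPoints(q)])
# deck
w=msk(T,(0,0,190),(180,40,255))
c=cen(w,(225,225,350,290))[1];q=cv2.minAreaRect(c);print('deck',q,[onz('top',p,82)[:2].round() for p in cv2.boxPoints(q)],onz('top',q[0],82))
cv2.imwrite('pics/topc.png',cv2.resize(T[150:290,160:400],None,fx=3.3,fy=3.3,interpolation=cv2.INTER_CUBIC))
cv2.imwrite('pics/sidec.png',cv2.resize(S[140:320,210:380],None,fx=3.3,fy=3.3,interpolation=cv2.INTER_CUBIC))
E
python3 a.py
```

```text
[array([309.6628131 , 258.47013487]), array([260.64419476, 246.78651685])] [534.20649028 -93.57867334  94.        ] [533.70543927 -92.85932166  94.        ] (array([533.88211099, -93.44085804,  94.64955935]), np.float64(0.6893200712450872))
[array([266.2688172 , 260.94408602]), array([245.5       , 218.51626016])] [531.02379901   8.56346538  94.        ] [529.93819703   9.14955004  94.        ] (array([530.44802376,   8.7213574 ,  94.28440304]), np.float64(1.2058974668578994))
top ((266.24310302734375, 261.1187744140625), (19.394208908081055, 24.334739685058594), 86.98721313476562) [530.77614046   8.0825733  108.        ] [array([552.,  37.]), array([554., -20.]), array([509., -21.]), array([508.,  36.])]
top ((309.5, 258.5), (19.0, 25.0), 90.0) [534.25942591 -92.40279972 108.        ] [array([557., -64.]), array([ 555., -122.]), array([ 512., -121.]), array([513., -63.])]
side ((260.8000183105469, 246.10003662109375), (25.93838882446289, 20.124608993530273), 63.43495178222656) [ 531.47098144 -101.46210387  108.        ] [array([506., -67.]), array([557., -57.]), array([ 556., -135.]), array([ 508., -143.])]
side ((245.89999389648438, 217.69998168945312), (22.135942459106445, 20.238574981689453), 71.56504821777344) [528.55436268  -0.81467625 108.        ] [array([506.,  36.]), array([559.,  39.]), array([551., -37.]), array([500., -38.])]
deck ((288.375732421875, 259.13812255859375), (39.839595794677734, 90.19095611572266), 86.98721313476562) [array([578.,  65.]), array([ 584., -150.]), array([ 490., -152.]), array([484.,  62.])] [533.82291695 -43.64278122  82.        ]
```

```bash
ls -la pics
```

```text
total 1472
drwxr-xr-x 2 agent agent   4096 Dec  7 08:34 .
drwxr-xr-x 3 agent agent   4096 Dec  7 08:34 ..
-rw-r--r-- 1 agent agent 353105 Dec  7 08:33 side0.png
-rw-r--r-- 1 agent agent 377932 Dec  7 08:34 sidec.png
-rw-r--r-- 1 agent agent 357146 Dec  7 08:33 top0.png
-rw-r--r-- 1 agent agent 398267 Dec  7 08:34 topc.png
```

View pics/topc.png

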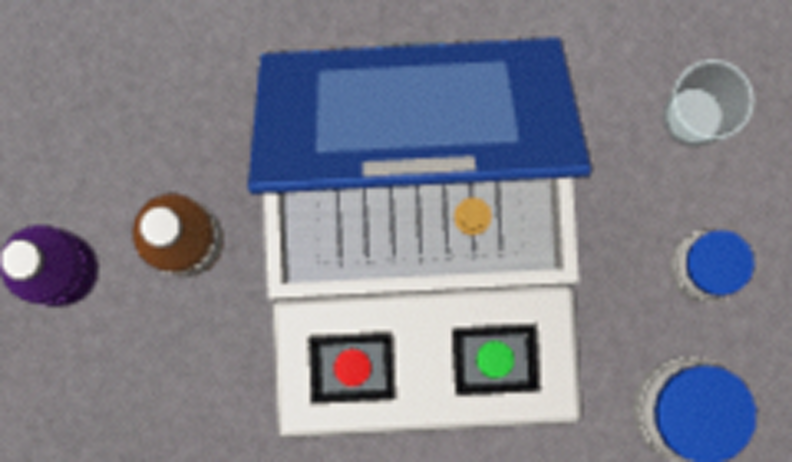

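View pics/sidec.png

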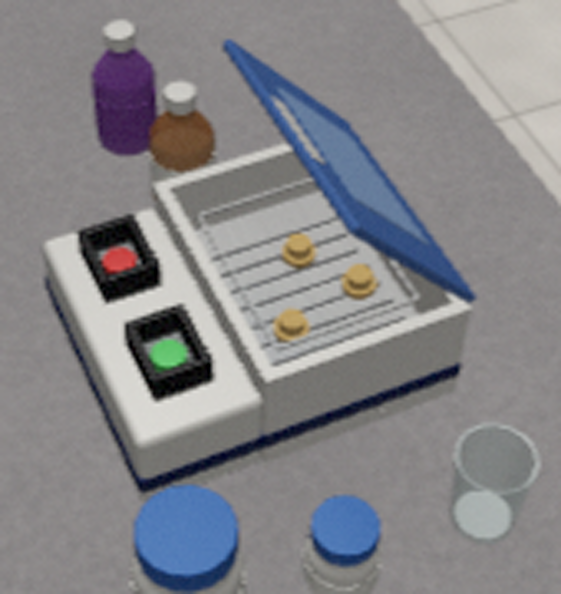

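```bash
cat > b.py <<'E'
from h import *
P,e=two((287,200.6),(301,178.8));print('strip',P,e)
g=np.array([533.9,-93.2]);r=np.array([530.7,8.5])
d=r-g;yaw=np.arctan2(-d[0],d[1]);c,s=np.cos(yaw),np.sin(yaw);ex=np.array([c,s])
o=(g+r)/2+85*ex;h=o+135*ex;print('yaw',yaw,'o',o,'hinge',h)
# lid angle from top ray in plane
from scipy.optimize import brentq
lip=lambda a:np.r_[h+ex*(-158*np.cos(a)+9*np.sin(a)),105+158*np.sin(a)+9*np.cos(a)]
for a in np.arange(0,1.05,.1): print(round(a,2),lip(a).round(1),proj('top',lip(a)).round(1),proj('side',lip(a)).round(1))
for n,p in(('bottle cap',(208,219)),):print(n,onz('top',p,130))
print('jar',onz('top',(378,229.5),70))
print('hinge px',proj('top',[*h,105]))
E
python3 b.py
```

```text
strip [657.25356331 -43.25110435 232.90399761] 3.5196679654713954
yaw 0.03145471554876773 o [617.257954   -39.67679004] hinge [752.19117507 -35.43110364]
0.0 [594.3 -40.4 114. ] [286.4 233.1] [275.5 219.5]
0.1 [596.  -40.3 129.7] [286.4 232. ] [276.1 215.1]
0.2 [599.2 -40.2 145.2] [286.3 230.2] [277.2 210.4]
0.3 [604.  -40.1 160.3] [286.3 227.7] [278.9 205.7]
0.4 [610.2 -39.9 174.8] [286.1 224.4] [281.2 200.8]
0.5 [617.9 -39.7 188.6] [285.9 220.5] [284.1 195.8]
0.6 [626.9 -39.4 201.6] [285.7 215.8] [287.6 190.8]
0.7 [637.2 -39.  213.7] [285.5 210.4] [291.6 186. ]
0.8 [648.6 -38.7 224.6] [285.2 204.5] [296.  181.2]
0.9 [661.1 -38.3 234.4] [284.8 197.9] [300.9 176.7]
1.0 [674.4 -37.9 242.8] [284.5 190.9] [306.1 172.4]
bottle cap [630.58658558 138.65081846 130.        ]
jar [ 599.3543213  -261.85789308   70.        ]
hinge px [282.4637502 166.7850565]
```

```bash
cat >> h.py <<'E'
def rel(t,yaw,frm=None,fy=None):
    s=manip.read_state();p=s['eef_pos'] if frm is None else np.array(frm);y=s['eef_rot'][2] if fy is None else fy
    R=Ro.from_euler('xyz',[np.pi,0,y]).as_matrix()
    v=R.T@(np.array(t)-p);dy=(yaw-y+np.pi)%(2*np.pi)-np.pi
    return v.round(1),round(-dy,3)
E
python3 - <<'E'
from h import *
print(rel([660,-40,265],np.pi+.031,[209.5,508.5,205.4],2.7508))
E
```

```text
(array([-625.5, -335.5,  -59.6]), -0.422)
```

>>> send_rows(commands=[[[-0.015,-0.008,-0.02],0],[[-0.04,-0.021,-0.04],0],[[-0.068,-0.037,-0.06],0],[[-0.096,-0.052,-0.06],0],[[-0.124,-0.067,-0.06],0],[[-0.152,-0.082,-0.06],0],[[-0.18,-0.097,-0.06],0],[[-0.208,-0.112,-0.06],0]], hand=1, force=20)

```text
clock: 0.77
eef_pos: [359.8, 324.3, 265.3]
eef_rot: [-3.141, -0.0, 2.751]
wrist_force: [0.7, 0.3, -0.9]
finger_gap: 44.6
```

>>> send_rows(commands=[[[-0.028,-0.015,0],0],[[-0.056,-0.03,0],0],[[-0.084,-0.045,0],0],[[-0.112,-0.06,0],0],[[-0.14,-0.075,0],0],[[-0.168,-0.09,0],0],[[-0.196,-0.105,0],0],[[-0.224,-0.12,0],0]])

```text
clock: 1.43
eef_pos: [521.2, 128.0, 265.2]
eef_rot: [-3.141, -0.0, 2.751]
wrist_force: [0.6, 1.4, 0.2]
finger_gap: 0.4
```

Run:
```python
from h import *
print(manip.read_state())
print(rel([660,-40,265],np.pi+.031))
```

```text
{'clock': 1.4333, 'joints': array([ 1.72559476e-01,  2.31034480e-01,  1.46912768e+00,  3.22972149e-05,
        1.44192213e+00, -1.00734694e+00]), 'qd': array([-0.63237904,  0.363431  , -0.44117385, -0.0006532 ,  0.07203453,
       -0.62835258]), 'effort': array([ 3.89453217e+00, -5.40019262e+01, -3.34362030e+01, -4.66269348e-02,
       -4.25668177e-02,  1.25888944e+00]), 'eef_pos': array([521.24792348, 128.01035903, 265.20594627]), 'eef_rot': array([-3.14135714e+00, -4.32748035e-04,  2.75069853e+00]), 'wrist_force': array([0.64771156, 1.40632097, 0.17770457]), 'moment': array([-0.00063532, -0.00549481,  0.01678376]), 'finger_gap': 0.3517808131058645}
(array([-192.3, -102.5,    0.2]), np.float64(-0.422))
```

>>> send_rows(commands=[[[-0.028,-0.015,0],-0.06],[[-0.056,-0.03,0],-0.12],[[-0.084,-0.045,0],-0.18],[[-0.112,-0.06,0],-0.24],[[-0.14,-0.075,0],-0.3],[[-0.165,-0.088,0],-0.36],[[-0.185,-0.099,0],-0.42],[[-0.193,-0.103,0],-0.422]])

```text
clock: 2.1
eef_pos: [660.7, -41.7, 264.2]
eef_rot: [-3.142, -0.001, -3.11]
wrist_force: [0.1, -0.1, 0.1]
finger_gap: 0.7
```

Run:
```python
from h import *
for n in("side","top"):
    im=manip.camera(n)[:,:,::-1]; cv2.imwrite(f"pics/{n}1.png",cv2.resize(im[110:300,180:400],None,fx=3,fy=3))
print(manip.read_state()['eef_pos'],manip.read_state()['eef_rot'])
```

```text
[659.93095614 -40.04432076 264.3852419 ] [ 3.14137563e+00 -1.46369320e-03 -3.11371500e+00]
```

View pics/side1.png

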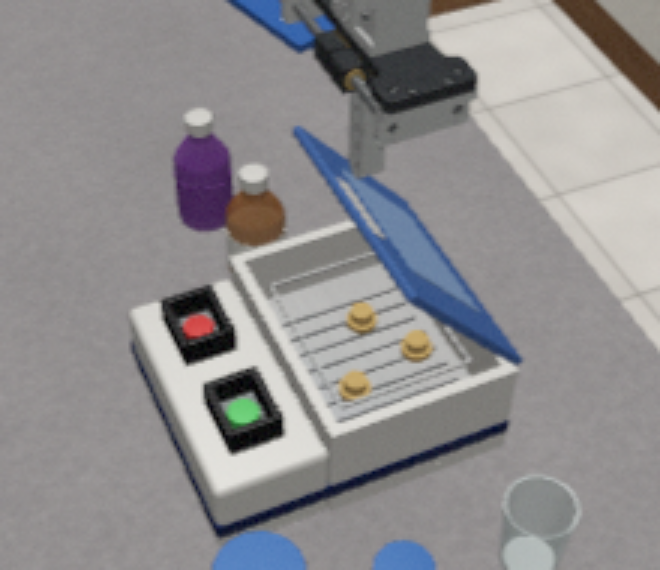

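The side view shows the closed fingertip at crop (368,170), just above and slightly hinge-ward of the white strip at (360,205), and clear of the lid. Now I push down along the lid's arc.

>>> send_rows(commands=[[[-0.002,0,0.01],0],[[-0.004,0,0.018],0],[[-0.004,0,0.024],0],[[-0.003,0,0.029],0],[[-0.001,0,0.033],0],[[0.003,0,0.038],0],[[0.008,0,0.043],0],[[0.013,0,0.048],0]])

```text
clock: 2.87
eef_pos: [646.3, -39.5, 217.4]
eef_rot: [3.142, 0.001, -3.11]
wrist_force: [1.0, 0.8, 1.7]
finger_gap: 0.7
```

Run:
```python
from h import *
for n in("side",):
    im=manip.camera(n)[:,:,::-1]; cv2.imwrite(f"pics/{n}2.png",cv2.resize(im[110:300,180:400],None,fx=3,fy=3))
print(manip.read_state()['eef_pos'],manip.read_state()['wrist_force'])
```

```text
[645.53331768 -39.54619165 216.43865194] [-0.51068133  0.12870186  0.53700727]
```

View pics/side2.png

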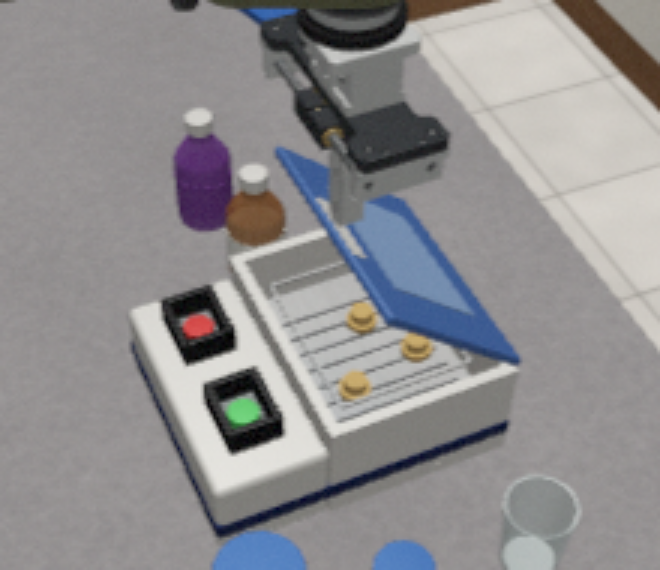

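The lid is following the finger down, with the tip at crop (345,215) resting on the strip. Continuing along the arc.

>>> send_rows(commands=[[[0.004,0,0.005],0],[[0.009,0,0.011],0],[[0.014,0,0.0175],0],[[0.0185,0,0.024],0],[[0.0225,0,0.0305],0],[[0.0265,0,0.0375],0],[[0.03,0,0.0445],0],[[0.033,0,0.052],0]])

```text
clock: 3.58
eef_pos: [613.4, -40.7, 164.8]
eef_rot: [3.142, -0.0, -3.11]
wrist_force: [0.2, 0.2, 1.7]
finger_gap: 0.6
```

>>> send_rows(commands=[[[0.003,0,0.007],0],[[0.0055,0,0.0145],0],[[0.0075,0,0.022],0],[[0.009,0,0.029],0],[[0.0105,0,0.036],0],[[0.011,0,0.042],0],[[0.0115,0,0.046],0],[[0.0115,0,0.049],0]])

```text
clock: 4.25
eef_pos: [602.1, -41.1, 115.8]
eef_rot: [3.142, -0.001, -3.11]
wrist_force: [-1.7, 0.3, 1.4]
finger_gap: 0.2
```

Run:
```python
from h import *
for n in("side",):
    im=manip.camera(n)[:,:,::-1]; cv2.imwrite(f"pics/{n}3.png",cv2.resize(im[110:300,180:400],None,fx=3,fy=3))
print(manip.read_state()['eef_pos'],manip.read_state()['wrist_force'])
```

```text
[602.02483599 -41.11073203 115.4530446 ] [ 0.51712359  0.32305884 -1.09708018]
```

View pics/side3.png

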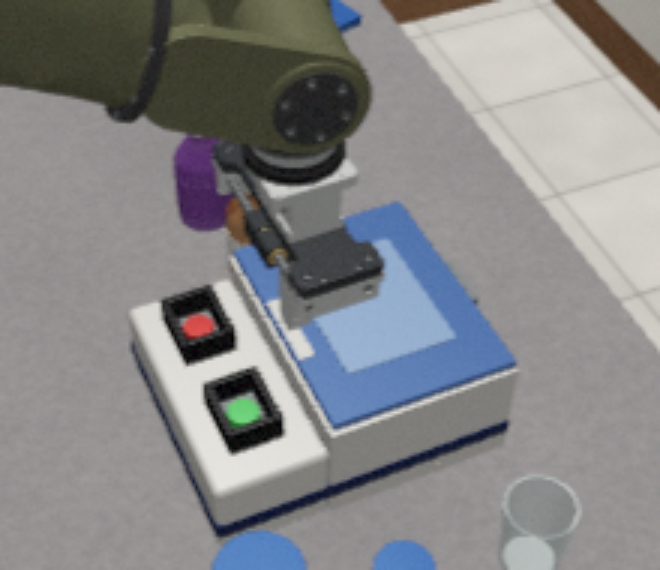

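The lid is nearly shut. I'll press down slowly until the force shows it has reached the stop.

>>> send_rows(commands=[[[0,0,0.0005],0],[[0,0,0.001],0],[[0,0,0.0015],0],[[0,0,0.002],0],[[0,0,0.0025],0],[[0,0,0.003],0],[[0,0,0.003],0],[[0,0,0.003],0]])

```text
clock: 4.97
eef_pos: [602.4, -41.1, 114.2]
eef_rot: [-3.141, 0.001, -3.11]
wrist_force: [-3.0, -0.1, 6.2]
finger_gap: 0.6
```

>>> send_rows(commands=[[[0,0,0.0005],0],[[0,0,0.001],0],[[0,0,0.0015],0],[[0,0,0.002],0],[[0,0,0.002],0],[[0,0,0.002],0],[[0,0,0.002],0],[[0,0,0.002],0]])

```text
clock: 5.63
eef_pos: [602.6, -41.1, 114.0]
eef_rot: [-3.141, 0.002, -3.11]
wrist_force: [-9.8, 1.0, 22.4]
finger_gap: 0.6
```

The tip holds at z = 114.0 while the force has climbed to 22 N, so the lid is on its stop. Lifting off.

>>> send_rows(commands=[[[0,0,-0.003],0],[[0,0,-0.006],0],[[0,0,-0.012],0],[[0,0,-0.022],0],[[0,0,-0.034],0],[[0,0,-0.046],0],[[0,0,-0.05],0],[[0,0,-0.05],0]])

```text
clock: 6.3
eef_pos: [602.9, -41.1, 163.3]
eef_rot: [-3.141, 0.003, -3.11]
wrist_force: [0.6, -0.2, -0.7]
finger_gap: 0.6
```

Run:
```python
from h import *
for n in("side",):
    im=manip.camera(n)[:,:,::-1]; cv2.imwrite(f"pics/{n}4.png",cv2.resize(im[110:300,180:400],None,fx=3,fy=3))
print(manip.read_state()['eef_pos'],manip.read_state()['wrist_force'])
print(rel([534,-93,130],np.pi+.031))
```

```text
[602.49693115 -41.11345123 162.08039734] [ 0.67175648 -0.11620273 -1.54805853]
(array([ 70.1, -49.7,  32.1]), np.float64(0.0))
```

View pics/side4.png

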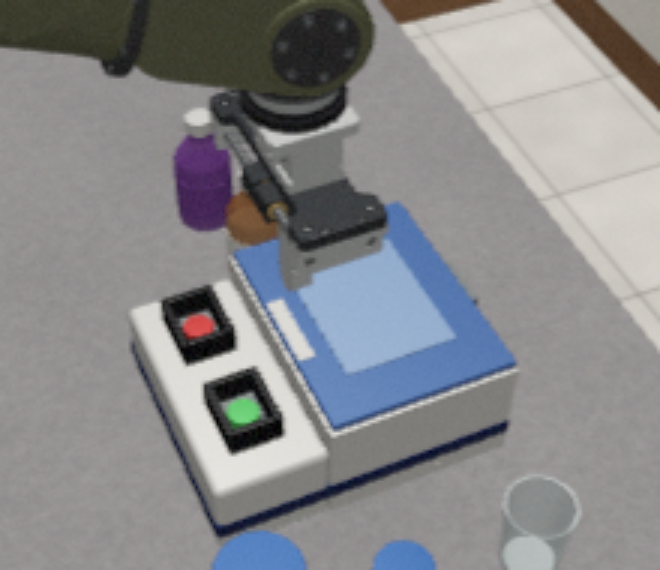

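The lid stayed shut after lift-off: its rim is flush along crop (340,420)-(515,370). Now over the green well.

>>> send_rows(commands=[[[0.01,-0.007,0],0],[[0.023,-0.016,0],0],[[0.036,-0.026,0],0],[[0.05,-0.036,0],0],[[0.062,-0.044,0.008],0],[[0.07,-0.05,0.018],0],[[0.07,-0.05,0.03],0],[[0.07,-0.05,0.035],0]])

```text
clock: 7.02
eef_pos: [532.9, -93.4, 124.7]
eef_rot: [3.141, -0.002, -3.111]
wrist_force: [-0.2, 1.2, -0.6]
finger_gap: 0.4
```

Run:
```python
from h import *
for n in("side","top"):
    im=manip.camera(n)[:,:,::-1]; b=(190,280,220,340) if n=='side' else (200,290,220,360)
    cv2.imwrite(f"pics/{n}5.png",cv2.resize(im[b[0]:b[1],b[2]:b[3]],None,fx=5,fy=5))
print(manip.read_state()['eef_pos'],manip.read_state()['wrist_force'])
print(rel([534,-93,130],np.pi+.031))
```

```text
[533.44415536 -93.07661841 125.36706092] [-0.12205412  0.21448535 -0.14907017]
(array([-0.6,  0.1, -4.6]), np.float64(0.0))
```

View pics/side5.png

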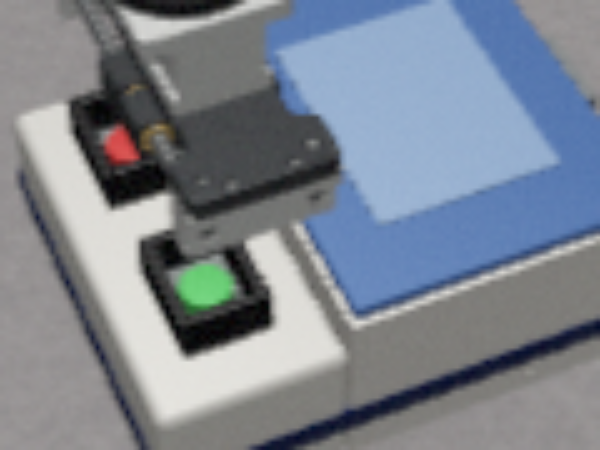

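View pics/top5.png

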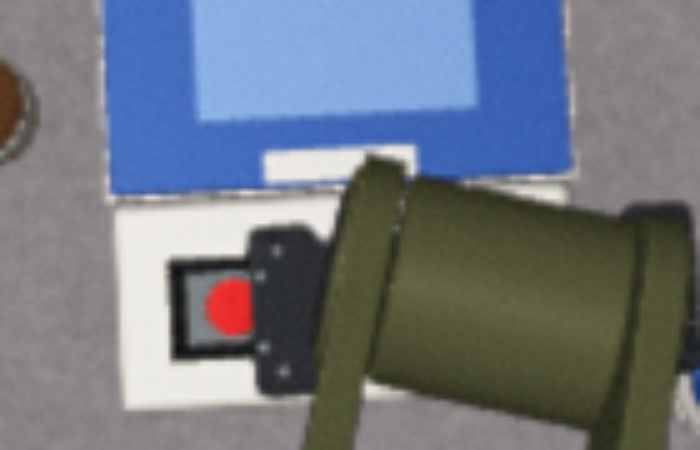

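The side view shows the fingertip over the green well: tip at crop (205,250), which is pixel (261,240), with the key directly below at (205,285). The red pod is clear. Descending into the well.

>>> send_rows(commands=[[[-0.0005,0,0.004],0],[[-0.0005,0,0.009],0],[[-0.0005,0,0.014],0],[[-0.0005,0,0.019],0],[[-0.0005,0,0.023],0],[[-0.0005,0,0.026],0],[[-0.0005,0,0.028],0],[[-0.0005,0,0.029],0]])

```text
clock: 7.78
eef_pos: [534.3, -93.2, 97.1]
eef_rot: [3.142, -0.0, -3.11]
wrist_force: [-0.1, -0.3, 0.0]
finger_gap: 0.5
```

Inside the well with no contact force. Now pressing.

>>> send_rows(commands=[[[0,0,0.001],0],[[0,0,0.0025],0],[[0,0,0.004],0],[[0,0,0.0055],0],[[0,0,0.007],0],[[0,0,0.008],0],[[0,0,0.0085],0],[[0,0,0.0085],0]])

```text
clock: 8.45
eef_pos: [534.5, -93.3, 89.3]
eef_rot: [-3.141, 0.0, -3.11]
wrist_force: [-1.4, 0.7, 5.3]
finger_gap: 0.5
```

>>> send_rows(commands=[[[0,0,0.0005],0],[[0,0,0.001],0],[[0,0,0.0015],0],[[0,0,0.002],0],[[0,0,0.002],0],[[0,0,0.002],0],[[0,0,0.002],0],[[0,0,0.002],0]])

```text
clock: 9.12
eef_pos: [534.7, -93.3, 88.8]
eef_rot: [-3.141, 0.001, -3.11]
wrist_force: [-8.6, 1.4, 22.7]
finger_gap: 0.6
```

The force jumped to 22.7 N and the tip stopped at z = 88.8, about 5 mm below the key's up height. The key is home, so I withdraw.

>>> send_rows(commands=[[[0,0,-0.003],0],[[0,0,-0.007],0],[[0,0,-0.012],0],[[0,0,-0.018],0],[[0,0,-0.028],0],[[0,0,-0.04],0],[[0,0,-0.055],0],[[0,0,-0.07],0]])

```text
clock: 9.78
eef_pos: [534.3, -93.2, 158.0]
eef_rot: [3.142, -0.0, -3.11]
wrist_force: [-0.1, 1.1, -0.6]
finger_gap: 0.5
```

>>> send_rows(commands=[[[0,0,-0.02],0],[[0,0,-0.045],0],[[0.02,0,-0.07],0],[[0.045,0,-0.09],0],[[0.075,0,-0.11],0],[[0.1,0,-0.12],0],[[0.115,0,-0.125],0],[[0.12,0,-0.125],0]])

```text
clock: 10.45
eef_pos: [413.3, -97.1, 284.1]
eef_rot: [-3.14, 0.003, -3.111]
wrist_force: [0.8, 0.4, 0.1]
finger_gap: 0.4
```

```bash
cat > c.py <<'E'
from h import *
for n in("side","top"):
    im=manip.camera(n)[:,:,::-1]; cv2.imwrite(f"pics/{n}6.png",im)
s=manip.read_state();print(s['clock'],s['eef_pos'],s['wrist_force'])
E
python3 c.py
```

```text
10.55 [414.2974113  -97.03767772 282.46086319] [ 0.27372535  0.52346899 -0.1615388 ]
```

View pics/side6.png

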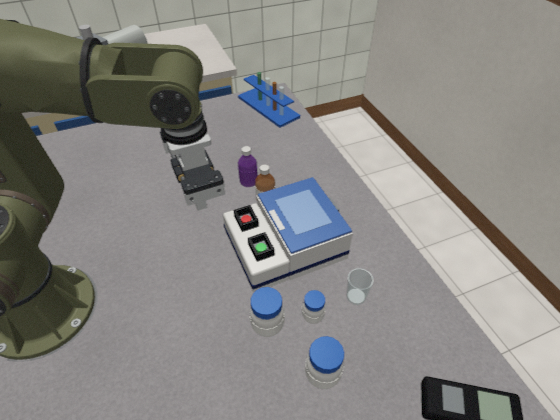

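View pics/top6.png

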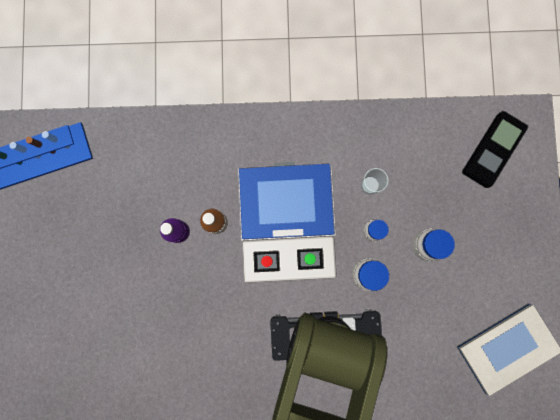

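The lid is shut, the arm is clear, and the bottle (213,220), beaker (375,181) and jar (377,230) sit at their starting pixels. One quick numeric check of the keys and bottle/beaker/jar shifts, then I hand in.

```bash
sed 's/side0/side6/;s/top0/top6/;s/topc/topd/;s/sidec/sided/' a.py > a6.py; python3 a6.py | head -2
python3 - <<'E'
from h import *
for n,bs in(('top',[(195,200,235,240),(355,160,395,200),(362,215,392,245)]),('side',[(250,160,280,192),(340,262,378,308),(300,285,330,322)])):
    A=cv2.imread(f'pics/{n}0.png');B=cv2.imread(f'pics/{n}6.png')
    for b in bs:
        s=[i[b[1]:b[3],b[0]:b[2]].astype(np.float32).mean(2) for i in(A,B)]
        print(n,b,cv2.phaseCorrelate(*s))
T=cv2.imread('pics/top6.png');S=cv2.imread('pics/side6.png')
m=lambda i:cv2.inRange(cv2.cvtColor(i,cv2.COLOR_BGR2HSV),(0,0,170),(180,60,255))
p,q=cen(m(T),(268,228,306,237))[0],cen(m(S),(266,205,286,234))[0]
print('strip',p,q,two(p,q),proj('top',[594.3,-40.4,114]),proj('side',[594.3,-40.4,114]))
E
```

```text
[array([309.70784314, 258.54705882]), array([260.62162162, 246.62612613])] [534.02387275 -93.6786767   94.        ] [533.82832149 -92.3737781   94.        ] (array([533.76377952, -93.51438384,  95.42314735]), np.float64(0.5683695958342709))
[array([266.22080679, 260.90658174]), array([245.55      , 218.62916667])] [531.11443717   8.67436073  94.        ] [529.92905061   8.72733468  94.        ] (array([530.55744119,   8.84928003,  93.66312852]), np.float64(1.152622291599018))
top (195, 200, 235, 240) ((-0.03413684264435801, 0.05330088649002107), 0.9802009460330009)
top (355, 160, 395, 200) ((0.05098120184895194, -0.07322150854584564), 1.0032284304499626)
top (362, 215, 392, 245) ((-0.047620407293086586, 0.04950589910434999), 0.9520752252472772)
side (250, 160, 280, 192) ((0.22473747764822605, 0.0007102750729170992), 0.9995338385303815)
side (340, 262, 378, 308) ((0.02822541957181457, -0.05237368426870148), 0.9558890777329604)
side (300, 285, 330, 322) ((-0.08134678461538947, -0.021124503538864303), 0.9230900994936625)
strip [287.41455696 232.36919831] [276.53773585 219.47169811] (array([595.95741297, -42.8320661 , 115.70248083]), np.float64(0.24835533075143315)) [286.3951469  233.09693938] [275.52663924 219.44870991]
```

```bash
python3 -c "
from cell import manip
manip.sign_off()"
```

```text
the job is handed in; nothing more can be done
```

The job is done and handed in at about 10.6 s of the 42 s allowed; the sign-off reports no verdict.

I pushed the lid down along its arc with the closed fingertips at roughly 0.6 rad/s. It ended against its stop, with 22 N of contact force at a tip height of 114.0 mm. I then lowered the fingertips into the green well, drove the key home (stopped at 88.8 mm with 23 N), and withdrew clear of everything.

- **Lid:** the strip measured 115.7 mm high from the two camera views, against 114 mm nominal. That is within the camera calibration error, and the lid looked flush in both views.
- **Keys:** two-view heights were 95.4 mm for green and 93.7 mm for red, against 94 mm when up. The red key was never touched.
- **Bottle, beaker and jar:** image shifts since the start were 0.23 pixels or less, so they have not moved.

No check failed. The lid and key differences are all about 2 mm or less, but the pictures cannot confirm the keys to the 1 mm limit by themselves.

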